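# Park the toy vehicles in their matching bays

## Robot

A 6-joint arm with a two-finger parallel gripper is mounted at the origin on the work surface. World frame = base frame: x ahead of the robot, y to its left, z up, the work surface at z = 0. Lengths are in m, angles in rad, forces in N, time in s.
With the tool pointing down it reaches from about 0.25 to 0.725 m from the base axis. Payload 4 kg.
Tool frame: the origin (TCP) lies on the centre line of the jaws, within the pads' length; the fingertips stand 17 mm ahead of it and the grasp point (between the pads) lies 2 mm behind it; z points along the fingers, y is the line along which they close (so a half turn about z gives the same grasp; the last joint's range is limited). The gripper opens to 85 mm and grips with 20 to 120 N. Pads are 22 mm wide; open, the fingers measure 114 mm over their backs; the gripper's body (76 mm by 85 mm) begins 54 mm behind the grasp point. The pads swing forward as they close: fully open they stand 13 mm farther back than shut.
Start: joints at [1.271, 0.241, 0.005, 1.335, 0, 1.571], TCP at [0.148, 0.478, 0.248] pointing down, gripper open.
Joint ranges: [-2.72, 2.72], [-1.05, 1.87], [-1.09, 1.28], [-1.99, 2.15], [-1.42, 1.44], [-3.14, 3.14]. Speed limits (rad/s): [2.79, 2.79, 3.14, 3.14, 3.14, 3.14].

## Interface

Orientations are given as a unit quaternion [x, y, z, w].
In Python, from workcell import get_obs, imaging, order gives the robot as it stands.
- The arm moves only by the tool apply_moves, never from a script. Its argument "targets" is a list that holds one entry, the list of rows, each a list of 5 numbers: the shift along the world's x, y, z in units of 40 mm (1.0 is 40 mm), then the turn about the world's z in degrees, then the gripper command: -1 is shut, 1 is fully open, values between are in proportion. In form: [[[dx, dy, dz, turn, fingers], ...]]. A call has 1 to 8 rows; each row shifts and turns the commanded pose from where the row before left it; what a row does not reach is not made up. A row lasts 1/12 s, in which the tool goes at most 41.7 mm and 7.16 degrees, less where a joint would pass 70% of its speed; a pose out of reach is approached as far as the arm can. A call is refused whole if a number of a shift passes 1 or a number of a turn 7.16, either way. A call with a gripper value outside its range is refused whole. The fingers move at their own pace and stop on an object; the grip force is fixed at half the most. Time passes only in rows, so rows that do not move let the fingers close. It gives the time, the measured TCP pose, the force, the opening and the grip force at its end, in the units of the state.
- get_obs(): the state, without advancing time (a new reading comes with each control period).
- imaging.camera(name): name is "side" or "top"; returns (picture, depth): 480x640x3 uint8, blue, green, red; 480x640 float32, m along the optical axis (not along the pixel's ray), 0 where there is no reading.
- imaging.get_calibration(name): a dict with "camera_matrix" (3x3 intrinsics, pixels), "eye" and "rotation" of the camera in the world. Camera axes: x right, y down, z forward; pixel columns grow to the right and rows downward; lengths in m; the calibration is good to about 2 mm. A picture is of the moment at which its call begins. get_calibration takes no time and is no camera call.
- order.job_done(): hands the job in; it is judged then, once.
The state is a dict: "clock": time; "joint_pos": joint angles; "joint_vel": joint speeds; "tau": joint torques, N m; "eef_pos": TCP position; "tool_rot": TCP orientation; "ft_force": force on the tool from outside, world axes, zero at the start; "ft_torque": the same for the moment, N m; "grip_width": finger opening in m; "grasp_force": force on a finger pad.
Only numpy, scipy, OpenCV 4.12 (cv2) and the standard library are available. Lean on these libraries where they do the work, as an engineer would, in place of code of your own. Each camera call takes 0.05 s, during which the arm holds its last target. There are 200 camera calls.

## Task

Tidy the play table for the next children: park each of the four wooden vehicles on its wheels in the bay that matches it in both colour and length (long yellow bus, short yellow taxi, long blue lorry, short blue police car), straight and centred inside the white outline; it may face either way along the bay. Set each vehicle down rather than dropping it, let go of it, and leave the stop sign and the tree standing where they are.

Things in the scene. Friction and masses are not known exactly. Their poses are not given: they have to be found in the camera images.
- bus: Yellow wooden toy bus, the long one of its colour: 112 mm long, 38 wide, 55 high, 95 to 200 g. Flat upright sides 38 apart from 7 to 29 above its underside; above them a body 36 wide with windows, two white roof hatches. Fixed wheels. Stands on the table at any heading. Origin: centre of underside (wheel bottoms); x to its front, z up.
- taxi: Yellow wooden toy taxi, the short one of its colour: 72 mm long, 38 wide, 45 high plus small black roof sign (51 in all), 60 to 130 g. Flat upright sides 38 apart from 7 to 29 above its underside; natural-wood cabin 32 wide above. Fixed wheels. Stands on the table at any heading. Origin: centre of underside (wheel bottoms); x to its front, z up.
- lorry: Blue wooden toy flatbed lorry, the long one of its colour: 112 mm long, 38 wide, 55 high, 95 to 200 g. Flat upright sides 38 apart from 7 to 29 above its underside; above them a blue cab 36 wide in front and a wooden deck 36 wide, 41 high. Fixed wheels. Stands on the table at any heading. Origin: centre of underside (wheel bottoms); x to its front, z up.
- police_car: Blue wooden toy police car, the short one of its colour: 72 mm long, 38 wide, 45 high plus small white roof sign (51 in all), 60 to 130 g. Flat upright sides 38 apart from 7 to 29 above its underside; natural-wood cabin 32 wide above. Fixed wheels. Stands on the table at any heading. Origin: centre of underside (wheel bottoms); x to its front, z up.
- bay_long_yellow: Yellow parking bay, the long one of its colour: flat plate fixed to the table, 144 mm long, 70 wide, 4 thick (vehicles stand 4 mm above the table), with a white outline enclosing 132 x 58, 10 mm more all round than its vehicle. Origin: centre of its underside, at table height; x along its length, z up.
- bay_short_yellow: Yellow parking bay, the short one of its colour: flat plate fixed to the table, 104 mm long, 70 wide, 4 thick (vehicles stand 4 mm above the table), with a white outline enclosing 92 x 58, 10 mm more all round than its vehicle. Origin: centre of its underside, at table height; x along its length, z up.
- bay_long_blue: Blue parking bay, the long one of its colour: flat plate fixed to the table, 144 mm long, 70 wide, 4 thick (vehicles stand 4 mm above the table), with a white outline enclosing 132 x 58, 10 mm more all round than its vehicle. Origin: centre of its underside, at table height; x along its length, z up.
- bay_short_blue: Blue parking bay, the short one of its colour: flat plate fixed to the table, 104 mm long, 70 wide, 4 thick (vehicles stand 4 mm above the table), with a white outline enclosing 92 x 58, 10 mm more all round than its vehicle. Origin: centre of its underside, at table height; x along its length, z up.
- stop_sign: Loose round red toy road sign on a thin white post, 86 mm high, foot 36 across, 40 g; leave it alone. Origin: centre of its underside, z up. (Other scenery is fixed: a grey traffic island 52 across, 53 high, between the sign and the tree; the rest lies along the far edge and the sides of the table, clear of the vehicles and bays.)
- tree: Loose green toy tree on a round wooden foot 34 mm across, 79 high, crown 36 across, 50 g; leave it alone. Origin: centre of its underside, z up.
Things that resemble listed ones, but are neither listed nor needed, are in the scene too. What is shaped like the taxi but pink is not meant. Leave any pink look-alike of the bus alone.

How it is judged:
At the end, for the whole second after the job is handed in: Each vehicle on its wheels on its own bay, at rest and let go: centre within 12 mm of the bay centre along and across, direction within 0.2 rad of the bay (either way round), tilt under 0.1 rad, under 8 mm above the table. Sign and tree upright (0.15 rad), within 20 mm of where they began (x of bus in the frame of bay_long_yellow between -0.012 and 0.012 m and y of bus in the frame of bay_long_yellow between -0.012 and 0.012 m and z of bus in the frame of bay_long_yellow below 0.008 m and angle between each of bus, taxi, lorry, police_car's own z axis and vertical below 0.1 rad and angle between the x axis of bus and the x axis of bay_long_yellow, either way round below 0.2 rad and linear speed of each of bus, taxi, lorry, police_car below 0.01 m/s and x of taxi in the frame of bay_short_yellow between -0.012 and 0.012 m and y of taxi in the frame of bay_short_yellow between -0.012 and 0.012 m and z of taxi in the frame of bay_short_yellow below 0.008 m and angle between the x axis of taxi and the x axis of bay_short_yellow, either way round below 0.2 rad and x of lorry in the frame of bay_long_blue between -0.012 and 0.012 m and y of lorry in the frame of bay_long_blue between -0.012 and 0.012 m and z of lorry in the frame of bay_long_blue below 0.008 m and angle between the x axis of lorry and the x axis of bay_long_blue, either way round below 0.2 rad and x of police_car in the frame of bay_short_blue between -0.012 and 0.012 m and y of police_car in the frame of bay_short_blue between -0.012 and 0.012 m and z of police_car in the frame of bay_short_blue below 0.008 m and angle between the x axis of police_car and the x axis of bay_short_blue, either way round below 0.2 rad and angle between each of stop_sign, tree's own z axis and vertical below 0.15 rad and distance of each of stop_sign, tree from where it was at the start of the episode below 0.02 m); the robot touches nothing.
It fails at once if a vehicle is dropped: more than 35 mm above the table and not held by the fingers ((height (world z) of bus above 0.035 m and contact force between the fingers and bus below 0.001 N) or (height (world z) of taxi above 0.035 m and contact force between the fingers and taxi below 0.001 N) or (height (world z) of lorry above 0.035 m and contact force between the fingers and lorry below 0.001 N) or (height (world z) of police_car above 0.035 m and contact force between the fingers and police_car below 0.001 N)).
It fails at once if the stop sign or the tree is knocked over or shoved more than 30 mm (distance of any of stop_sign, tree from where it was at the start of the episode above 0.03 m or angle between any of stop_sign, tree's own z axis and vertical above 0.5 rad).
It also fails if it takes over 112 s, if anything falls off the work surface, if the arm or the gripper's body presses on something with over 40 N, if the wrist force passes 120 N, or if a joint passes its speed limit or range.

## Working session

There is one attempt and no reset: what is moved stays moved. The work goes in short steps, Python scripts to look and compute and a tool call to move; the robot and the scene stay as the last step left them, time stands still between calls to the robot, and variables do not carry over. Pictures are saved under pics/ and viewed, at most 14 in all, crops included, and the job is handed in when it is done.

Besides the shell and the picture viewer there is one more tool, called after "Emit:" by a JSON object that holds its "method" and its "body". apply_moves: Moves the arm, as the interface text tells. Its arguments: {"type":"object","properties":{"targets":{"type":"array","items":{"type":"array","items":{"type":"array","items":{"type":"number"}}}}},"required":["targets"]}

```bash
mkdir -p pics
python3 - <<'E'
from workcell import get_obs, imaging, order
import cv2,numpy as np
for n in("top","side"):
    p,d=imaging.camera(n);cv2.imwrite(f"pics/{n}0.png",p);np.save(f"{n}_d.npy",d)
    print(imaging.get_calibration(n))
print(get_obs())
E
```

```text
{'camera_matrix': array([[485.49912752,   0.        , 317.99967223],
       [  0.        , 485.49912752, 234.44592752],
       [  0.        ,   0.        ,   1.        ]]), 'eye': array([ 0.4801778 , -0.00859114,  0.87152386]), 'rotation': array([ 0.71457934, -0.69864668,  0.0162311 , -0.03171332])}
{'camera_matrix': array([[453.19017034,   0.        , 314.58590339],
       [  0.        , 453.19017034, 237.75999304],
       [  0.        ,   0.        ,   1.        ]]), 'eye': array([0.44788322, 0.6539382 , 0.49101341]), 'rotation': array([-0.049432  ,  0.88442649, -0.46343637,  0.02393728])}
{'clock': 0.1, 'joint_pos': array([ 1.27102016e+00,  2.41325761e-01,  3.87935488e-03,  1.33520056e+00,
       -4.02820167e-06,  1.57082984e+00]), 'joint_vel': array([ 0.00043727, -0.00163543,  0.00122535, -0.00150289, -0.00043775,
        0.0009631 ]), 'tau': array([-9.41671788e-04, -3.73137903e+01,  2.53010309e+01,  1.08570451e-02,
       -5.17337401e-05,  6.38499344e-06]), 'eef_pos': array([0.14749942, 0.47719995, 0.24751567]), 'tool_rot': array([ 1.49343971e-01,  9.88784871e-01, -9.15246587e-04, -1.36168603e-04]), 'ft_force': array([-0.26517686, -0.83854117, -0.89599112]), 'ft_torque': array([-0.02922862, -0.03285643,  0.00107388]), 'grasp_force': 0.0, 'grip_width': 0.08559091873728089}
```

View pics/top0.png

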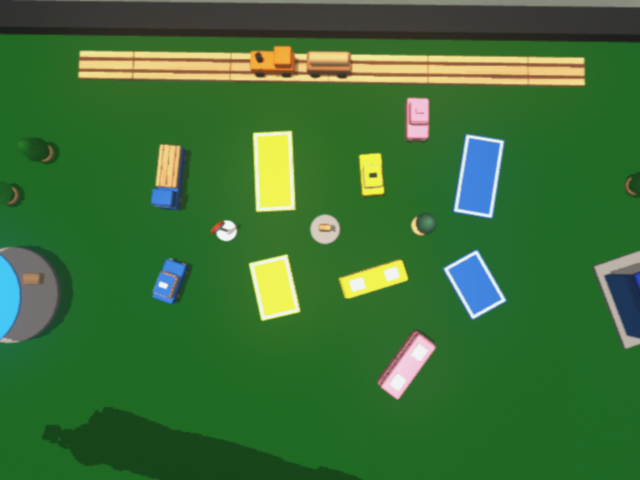

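View pics/side0.png

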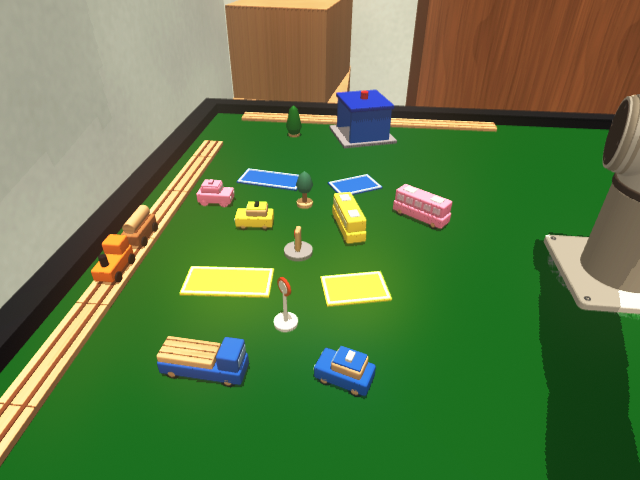

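Top view: the yellow candidates are the bus (375,279), which has two white hatches, and the taxi (372,174). The blue ones are the lorry (169,177) and the police car (170,281). The pink taxi shape (417,118) and pink bus (407,365) are excluded by colour. Bays: long yellow (274,171), short yellow (274,287), long blue (479,176), short blue (474,284). The sign is at (226,230), the island at (325,229) and the tree at (424,223).

```bash
cat > h.py <<'E'
import numpy as np,cv2
from scipy.spatial.transform import Rotation as R
from workcell import imaging
def world(name,d):
    c=imaging.get_calibration(name);K=c["camera_matrix"];v,u=np.mgrid[:480,:640]
    P=np.stack([(u-K[0,2])/K[0,0]*d,(v-K[1,2])/K[1,1]*d,d],-1)
    return P@R.from_quat(c["rotation"]).as_matrix().T+c["eye"]
def fit(W,m,lo,hi):
    "footprint of masked points within a height band: centre, sides, long-axis heading in deg"
    s=m&(W[...,2]>lo)&(W[...,2]<hi)
    s=cv2.morphologyEx(s.astype(np.uint8),cv2.MORPH_OPEN,np.ones((3,3)))>0
    p=W[s]
    b=cv2.boxPoints(cv2.minAreaRect((p[:,:2]*1000).astype(np.float32)))
    e1,e2=b[1]-b[0],b[2]-b[1]; l,w=(e1,e2) if np.hypot(*e1)>np.hypot(*e2) else (e2,e1)
    return b.mean(0).round(1),round(float(np.hypot(*l)),1),round(float(np.hypot(*w)),1),round(float(np.degrees(np.arctan2(l[1],l[0]))%180),1),np.percentile(p[:,2]*1000,[5,50,95]).round(1)
def roi(u,v,r=48):
    m=np.zeros((480,640),bool);m[max(v-r,0):v+r,max(u-r,0):u+r]=1;return m
def masks(p):
    h,s,v=cv2.split(cv2.cvtColor(p,cv2.COLOR_BGR2HSV))
    white=(s<70)&(v>150)
    return dict(y=(h>22)&(h<36)&(s>120)&(v>110),b=(h>98)&(h<125)&(s>100)&(v>50),w=white)
E
python3 - <<'E'
from h import *
p=cv2.imread("pics/top0.png");d=np.load("top_d.npy");W=world("top",d);M=masks(p)
ng=~((cv2.cvtColor(p,cv2.COLOR_BGR2HSV)[...,0]>45)&(cv2.cvtColor(p,cv2.COLOR_BGR2HSV)[...,0]<85))
print("table z",np.percentile(W[330:400,200:350,2],[5,50,95]))
for n,u,v,c,k in[("BLY",274,171,"y",46),("BSY",274,287,"y",40),("BLB",479,176,"b",48),("BSB",474,284,"b",40)]:
    print(n,fit(W,roi(u,v,k)&(M[c]|M["w"]),-.02,.015), fit(W,roi(u,v,k)&M[c],-.02,.015))
for n,u,v,c,k in[("bus",374,280,"y",40),("taxi",372,174,"y",30),("lorry",169,177,"b",42),("police",170,281,"b",30)]:
    for lo,hi in((.015,.08),(.02,.033),(.04,.08)): print(n,lo,fit(W,roi(u,v,k)&ng,lo,hi))
for n,u,v in(("sign",226,230),("island",325,229),("tree",424,223)):
    print(n,fit(W,roi(u,v,20)&ng,.003,.1),W[v,u])
big=cv2.resize(p[80:400,130:530],(800,640))[:600]
cv2.imwrite("pics/crop1.png",big)
E
```

```text
table z [-0.00330471 -0.00076332  0.00172951]
BLY (array([652.7,  93.5], dtype=float32), 143.5, 70.2, 4.9, array([0.9, 3.3, 5.8])) (array([653.2,  94.3], dtype=float32), 129.2, 54.8, 4.2, array([0.9, 3.2, 5.8]))
BSY (array([443.3,  87.3], dtype=float32), 101.5, 67.6, 14.4, array([0.9, 3.3, 5.7])) (array([443.4,  87.4], dtype=float32), 88.9, 54.1, 14.3, array([0.8, 3.2, 5.6]))
BLB (array([ 651.2, -274.6], dtype=float32), 144.4, 71.7, 171.1, array([0.9, 3.4, 6. ])) (array([ 651.6, -274.6], dtype=float32), 130.8, 56.0, 171.2, array([0.8, 3.3, 5.9]))
BSB (array([ 456.9, -268.2], dtype=float32), 104.2, 71.6, 30.1, array([0.9, 3.4, 5.9])) (array([ 457.4, -267.3], dtype=float32), 89.6, 56.4, 30.1, array([0.9, 3.3, 5.8]))
bus 0.015 (array([463.1, -84. ], dtype=float32), 110.6, 37.7, 108.4, array([43.4, 54. , 56.5]))Traceback (most recent call last):
  File "<stdin>", line 8, in <module>
  File "h.py", line 15, in fit
    return b.mean(0).round(1),round(float(np.hypot(*l)),1),round(float(np.hypot(*w)),1),round(float(np.degrees(np.arctan2(l[1],l[0]))%180),1),np.percentile(p[:,2]*1000,[5,50,95]).round(1)
                                                                                                                                              ~~~~~~~~~~~~~^^^^^^^^^^^^^^^^^^^^^^^
    return _quantile_unchecked(
        a, q, axis, out, overwrite_input, method, keepdims, weights)
    return _ureduce(a,
                    func=_quantile_ureduce_func,
    ...<5 lines>...
                    overwrite_input=overwrite_input,
                    method=method)
    r = func(a, **kwargs)
    result = _quantile(arr,
                       quantiles=q,
    ...<2 lines>...
                       out=out,
                       weights=wgt)
    slices_having_nans = np.isnan(arr[-1, ...])
                                  ~~~^^^^^^^^^
IndexError: index -1 is out of bounds for axis 0 with size 0
```

Run:
```python
from h import *
p=cv2.imread("pics/top0.png");d=np.load("top_d.npy");W=world("top",d)
h=cv2.cvtColor(p,cv2.COLOR_BGR2HSV)[...,0];al=np.ones_like(h,bool)
for n,u,v,k in[("bus",374,280,40),("taxi",372,174,28),("lorry",169,177,42),("police",170,281,30)]:
    print(n,fit(W,roi(u,v,k)&al,.015,.08))
for n,u,v in(("sign",226,230),("island",325,229),("tree",424,223),("pinktaxi",417,118)):
    print(n,fit(W,roi(u,v,24)&al,.012,.1))
cv2.imwrite("pics/crop1.png",cv2.resize(p[100:400,130:530],(800,600)))
```

```text
bus (array([463.1, -84. ], dtype=float32), 110.6, 37.7, 108.4, array([46.1, 54.2, 56.8]))
taxi (array([646.5, -79.6], dtype=float32), 73.4, 38.3, 5.9, array([24.6, 31.7, 47.7]))
lorry (array([634.1, 277.5], dtype=float32), 111.7, 39.2, 176.7, array([23.1, 40.2, 55.1]))
police (array([450.9, 269.6], dtype=float32), 72.5, 39.0, 162.1, array([21.7, 30.7, 48.1]))
sign (array([542.2, 177.5], dtype=float32), 25.8, 5.6, 132.0, array([27.1, 78.2, 85.3]))
island (array([5.489e+02, 4.000e-01], dtype=float32), 20.9, 10.6, 92.0, array([19.9, 49.9, 53.7]))
tree (array([ 558.9, -170.4], dtype=float32), 34.6, 33.5, 80.6, array([48.5, 65. , 74.9]))
pinktaxi (array([ 747.2, -158.5], dtype=float32), 73.6, 37.9, 0.8, array([20.9, 30.7, 48.3]))
```

View pics/crop1.png

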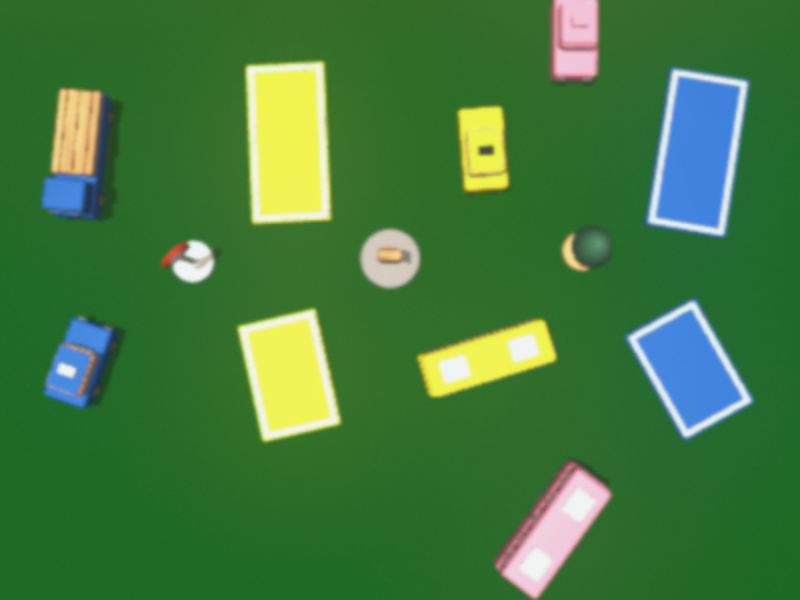

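The crop confirms all four vehicles and their bays. The yellow bus with hatches and yellow taxi are the ones meant, and both pink ones stay out of it. I'll start with the police car.

Emit:
{"method": "apply_moves", "body": {"targets": [[[0.76,-0.52,-0.27,-0.7,1],[0.76,-0.52,-0.27,0,1],[0.76,-0.52,-0.27,0,1],[0.76,-0.52,-0.27,0,1],[0.76,-0.52,-0.27,0,1],[0.76,-0.52,-0.27,0,1],[0.76,-0.52,-0.27,0,1],[0.76,-0.52,-0.27,0,1]]]}}

```text
clock: 0.77
eef_pos: [0.3919, 0.3098, 0.1611]
tool_rot: [0.155, 0.988, -0.0, -0.0]
ft_force: [1.0, -0.1, 0.3]
grip_width: 0.0856
grasp_force: 0.0
```

Emit:
{"method": "apply_moves", "body": {"targets": [[[0.76,-0.52,-0.27,0,1],[0.76,-0.52,-0.27,0,1],[0,0,0,0,1],[0,0,0,0,1]]]}}

```text
clock: 1.1
eef_pos: [0.4522, 0.2679, 0.1389]
tool_rot: [0.157, 0.988, -0.001, -0.001]
ft_force: [-0.4, -0.0, -0.9]
grip_width: 0.0856
grasp_force: 0.0
```

Emit:
{"method": "apply_moves", "body": {"targets": [[[-0.03,0.04,-0.9,0,1],[0,0,-0.9,0,1],[0,0,-0.8,0,1],[0,0,-0.32,0,1],[0,0,0,0,1],[0,0,0,0,-1],[0,0,0,0,-1],[0,0,0,0,-1]]]}}

```text
clock: 1.77
eef_pos: [0.4515, 0.2726, 0.0254]
tool_rot: [0.155, 0.988, 0.001, 0.001]
ft_force: [0.1, -0.1, 0.8]
grip_width: 0.0516
grasp_force: 0.0
```

Emit:
{"method": "apply_moves", "body": {"targets": [[[0,0,0,0,-1],[0,0,0,0,-1],[0,0,0,0,-1],[0,0,0,0,-1]]]}}

```text
clock: 2.1
eef_pos: [0.4518, 0.2723, 0.0255]
tool_rot: [0.155, 0.988, 0.002, 0.001]
ft_force: [0.3, -0.3, 6.6]
grip_width: 0.037
grasp_force: 60.9
```

Emit:
{"method": "apply_moves", "body": {"targets": [[[0,0,0.5,0,-1],[0,0,0.9,0,-1],[0,0,0.9,0,-1],[0,0,0.56,0,-1],[0,-0.5,0,2,-1],[0.01,-0.9,0,3.2,-1],[0.01,-0.9,0,3.2,-1],[0.01,-0.9,0,3.2,-1]]]}}

```text
clock: 2.77
eef_pos: [0.4514, 0.1423, 0.1385]
tool_rot: [0.053, 0.999, 0.0, 0.001]
ft_force: [0.1, 0.1, -1.4]
grip_width: 0.0369
grasp_force: 60.4
```

Emit:
{"method": "apply_moves", "body": {"targets": [[[0.01,-0.9,0,3.2,-1],[0.01,-0.9,0,3.2,-1],[0.01,-0.9,0,3.2,-1],[0.01,-0.9,0,3.2,-1],[0.01,-0.9,0,3.2,-1],[0.01,-0.9,0,3.2,-1],[0.01,-0.9,0,3.2,-1],[0.01,-0.9,0,3.2,-1]]]}}

```text
clock: 3.43
eef_pos: [0.4545, -0.1465, 0.1384]
tool_rot: [-0.169, 0.986, -0.0, 0.0]
ft_force: [0.2, 0.2, -1.3]
grip_width: 0.0366
grasp_force: 60.4
```

Emit:
{"method": "apply_moves", "body": {"targets": [[[0.01,-0.9,0,3.2,-1],[0.01,-0.9,0,3.2,-1],[0.01,-0.9,0,3.2,-1],[0,-0.4,0,1.2,-1],[0,0,0,0,-1],[0,0,0,0,-1],[0,0,0,0,-1]]]}}

```text
clock: 4.02
eef_pos: [0.4556, -0.2679, 0.1378]
tool_rot: [-0.26, 0.966, 0.001, -0.0]
ft_force: [-0.5, 0.3, -1.4]
grip_width: 0.0368
grasp_force: 60.4
```

Emit:
{"method": "apply_moves", "body": {"targets": [[[0.04,0,-0.8,0,-1],[0,0,-0.8,0,-1],[0,0,-0.6,0,-1],[0,0,-0.3,0,-1],[0,0,-0.1,0,-1],[0,0,0,0,-1],[0,0,0,0,-1]]]}}

```text
clock: 4.6
eef_pos: [0.4584, -0.2681, 0.0347]
tool_rot: [-0.261, 0.965, -0.0, 0.0]
ft_force: [0.0, 0.2, -0.5]
grip_width: 0.0372
grasp_force: 60.5
```

Emit:
{"method": "apply_moves", "body": {"targets": [[[0,0,-0.06,0,-1],[0,0,-0.05,0,-1],[0,0,-0.03,0,-1],[0,0,0,0,-1],[0,0,0,0,-1]]]}}

```text
clock: 5.02
eef_pos: [0.4585, -0.269, 0.0295]
tool_rot: [-0.26, 0.966, -0.001, 0.001]
ft_force: [-0.8, 1.8, 5.9]
grip_width: 0.0367
grasp_force: 61.1
```

Emit:
{"method": "apply_moves", "body": {"targets": [[[0,0,0,0,0.3],[0,0,0,0,1],[0,0,0,0,1],[0,0,0,0,1],[0,0,0.8,0,1],[0,0,0.9,0,1],[0,0,0.9,0,1],[0,0,0.2,0,1]]]}}

```text
clock: 5.68
eef_pos: [0.4606, -0.2705, 0.1461]
tool_rot: [-0.26, 0.966, -0.003, 0.003]
ft_force: [0.9, -0.1, 0.5]
grip_width: 0.0853
grasp_force: 0.0
```

Emit:
{"method": "apply_moves", "body": {"targets": [[[0.67,0.68,0,-3.5,1],[0.67,0.68,0,-3.5,1],[0.67,0.68,0,-3.5,1],[0.67,0.68,0,-3.5,1],[0.67,0.68,0,-3.5,1],[0.67,0.68,0,-3.5,1],[0.67,0.66,0,-3.2,1],[0,0,0,0,1]]]}}

```text
clock: 6.35
eef_pos: [0.6494, -0.0734, 0.139]
tool_rot: [-0.054, 0.999, 0.001, 0.001]
ft_force: [-0.3, -0.2, 1.2]
grip_width: 0.0856
grasp_force: 0.0
```

Emit:
{"method": "apply_moves", "body": {"targets": [[[0,0,0,0,1],[0,0,0,0,1]]]}}

```text
clock: 6.52
eef_pos: [0.6446, -0.079, 0.1393]
tool_rot: [-0.052, 0.999, -0.0, -0.001]
ft_force: [0.1, 0.6, 0.4]
grip_width: 0.0857
grasp_force: 0.0
```

Run:
```python
from h import *
p,d=imaging.camera("side");cv2.imwrite("pics/s1.png",p)
```

```text
(no output)
```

View pics/s1.png

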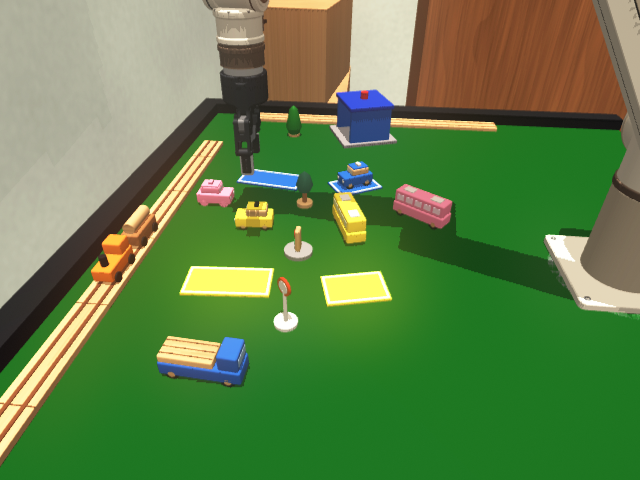

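The picture shows the police car standing on the short blue bay (355,178), with the tree upright (305,190). Next is the taxi.

Emit:
{"method": "apply_moves", "body": {"targets": [[[0.05,-0.02,-0.9,0,1],[0,0,-0.9,0,1],[0,0,-0.8,0,1],[0,0,-0.29,0,1],[0,0,0,0,1],[0,0,0,0,-1],[0,0,0,0,-1],[0,0,0,0,-1]]]}}

```text
clock: 7.23
eef_pos: [0.6493, -0.0805, 0.0278]
tool_rot: [-0.051, 0.999, -0.0, 0.003]
ft_force: [-0.7, 0.5, 0.3]
grip_width: 0.0515
grasp_force: 0.0
```

Emit:
{"method": "apply_moves", "body": {"targets": [[[0,0,0,0,-1],[0,0,0,0,-1],[0,0,0,0,-1],[0,0,0,0,-1]]]}}

```text
clock: 7.57
eef_pos: [0.6491, -0.0802, 0.0275]
tool_rot: [-0.052, 0.999, -0.001, 0.002]
ft_force: [-0.0, 0.3, 6.6]
grip_width: 0.0369
grasp_force: 60.9
```

Emit:
{"method": "apply_moves", "body": {"targets": [[[0,0,0.5,0,-1],[0,0,0.9,0,-1],[0,0,0.9,0,-1],[0,0,0.5,0,-1],[-0.73,0.6,0,1.2,-1],[-0.73,0.6,0,1.2,-1],[-0.73,0.6,0,1.2,-1],[-0.73,0.6,0,1.2,-1]]]}}

```text
clock: 8.23
eef_pos: [0.5292, 0.0169, 0.1373]
tool_rot: [-0.094, 0.996, 0.0, 0.001]
ft_force: [0.7, 0.8, -0.8]
grip_width: 0.0367
grasp_force: 60.2
```

Emit:
{"method": "apply_moves", "body": {"targets": [[[-0.73,0.6,0,1.2,-1],[-0.73,0.6,0,1.2,-1],[-0.7,0.6,0,1.2,-1],[0,0,0,0,-1],[0,0,0,0,-1],[0,0,0,0,-1]]]}}

```text
clock: 8.73
eef_pos: [0.445, 0.0883, 0.1376]
tool_rot: [-0.125, 0.992, -0.0, 0.001]
ft_force: [-0.1, 0.3, -0.8]
grip_width: 0.0365
grasp_force: 60.3
```

Emit:
{"method": "apply_moves", "body": {"targets": [[[0.01,0,-0.8,0,-1],[0,0,-0.8,0,-1],[0,0,-0.6,0,-1],[0,0,-0.3,0,-1],[0,0,-0.05,0,-1],[0,0,0,0,-1],[0,0,0,0,-1]]]}}

```text
clock: 9.32
eef_pos: [0.446, 0.0877, 0.0354]
tool_rot: [-0.124, 0.992, 0.0, 0.001]
ft_force: [0.2, -0.2, -0.7]
grip_width: 0.0369
grasp_force: 60.3
```

Emit:
{"method": "apply_moves", "body": {"targets": [[[0,0,-0.06,0,-1],[0,0,-0.04,0,-1],[0,0,-0.01,0,-1],[0,0,0,0,-1],[0,0,0,0,-1]]]}}

```text
clock: 9.73
eef_pos: [0.4458, 0.0882, 0.0314]
tool_rot: [-0.125, 0.992, -0.0, 0.002]
ft_force: [0.9, -0.7, 6.2]
grip_width: 0.0366
grasp_force: 61.0
```

Emit:
{"method": "apply_moves", "body": {"targets": [[[0,0,0,0,0.3],[0,0,0,0,1],[0,0,0,0,1],[0,0,0,0,1],[0,0,0.8,0,1],[0,0,0.9,0,1],[0,0,0.9,0,1],[0.04,-0.35,0.1,-7.1,1]]]}}

```text
clock: 10.4
eef_pos: [0.4497, 0.076, 0.1441]
tool_rot: [-0.063, 0.998, 0.001, 0.005]
ft_force: [1.2, 0.9, 0.9]
grip_width: 0.0855
grasp_force: 0.0
```

Emit:
{"method": "apply_moves", "body": {"targets": [[[0.04,-0.36,0,-7.1,1],[0.04,-0.36,0,-7.1,1],[0.04,-0.36,0,-7.1,1],[0.04,-0.36,0,-7.1,1],[0.04,-0.36,0,-7.1,1],[0.04,-0.36,0,-7.1,1],[0.04,-0.36,0,-7.1,1],[0.04,-0.36,0,-7.1,1]]]}}

```text
clock: 11.07
eef_pos: [0.4585, -0.0417, 0.138]
tool_rot: [0.422, 0.907, -0.0, -0.0]
ft_force: [-0.6, -0.4, 0.5]
grip_width: 0.0854
grasp_force: 0.0
```

Emit:
{"method": "apply_moves", "body": {"targets": [[[0.03,-0.36,0,-7.1,1],[0.04,-0.36,0,-7.1,1],[0,-0.35,0,-7.1,1],[0,0,0,-0.8,1],[0,0,0,0,1],[0,0,0,0,1],[0,0,0,0,1]]]}}

```text
clock: 11.65
eef_pos: [0.4614, -0.0832, 0.1382]
tool_rot: [0.585, 0.811, 0.0, -0.0]
ft_force: [0.4, -0.2, 0.2]
grip_width: 0.085
grasp_force: 0.0
```

Emit:
{"method": "apply_moves", "body": {"targets": [[[0.04,-0.02,-0.9,0,1],[0,0,-0.9,0,1],[0,0,-0.8,0,1],[0,0,-0.29,0,1],[0,0,0,0,1],[0,0,0,0,-1],[0,0,0,0,-1],[0,0,0,0,-1]]]}}

```text
clock: 12.32
eef_pos: [0.4648, -0.0847, 0.0243]
tool_rot: [0.585, 0.811, 0.001, 0.002]
ft_force: [0.6, 0.5, -0.6]
grip_width: 0.0518
grasp_force: 0.0
```

Emit:
{"method": "apply_moves", "body": {"targets": [[[0,0,0,0,-1],[0,0,0,0,-1],[0,0,0,0,-1],[0,0,0,0,-1]]]}}

```text
clock: 12.65
eef_pos: [0.465, -0.0849, 0.0244]
tool_rot: [0.585, 0.811, 0.001, 0.002]
ft_force: [0.0, -0.2, 7.9]
grip_width: 0.0367
grasp_force: 60.9
```

Emit:
{"method": "apply_moves", "body": {"targets": [[[0,0,0.5,0,-1],[0,0,0.9,0,-1],[0,0,0.9,0,-1],[0,0,0.55,0,-1],[0.3,0.3,0,4,-1],[0.45,0.42,0,7,-1],[0.45,0.42,0,7,-1],[0.45,0.42,0,7,-1]]]}}

```text
clock: 13.32
eef_pos: [0.5297, -0.0219, 0.1373]
tool_rot: [0.394, 0.919, 0.0, 0.0]
ft_force: [-0.6, 0.3, -1.2]
grip_width: 0.0371
grasp_force: 60.5
```

Emit:
{"method": "apply_moves", "body": {"targets": [[[0.45,0.42,0,7,-1],[0.45,0.42,0,7,-1],[0.45,0.42,0,7,-1],[0.45,0.42,0,7,-1],[0.45,0.42,0,7,-1],[0.45,0.42,0,7,-1],[0.38,0.39,0,7,-1],[0,0,0,2.2,-1]]]}}

```text
clock: 13.98
eef_pos: [0.6547, 0.0973, 0.136]
tool_rot: [-0.043, 0.999, 0.001, 0.001]
ft_force: [0.1, 0.0, -1.1]
grip_width: 0.0372
grasp_force: 60.5
```

Emit:
{"method": "apply_moves", "body": {"targets": [[[0,0,0,0,-1],[0,0,0,0,-1],[0,0,0,0,-1]]]}}

```text
clock: 14.23
eef_pos: [0.6518, 0.0936, 0.1365]
tool_rot: [-0.039, 0.999, -0.0, -0.001]
ft_force: [0.6, -0.0, -1.5]
grip_width: 0.0367
grasp_force: 60.5
```

Emit:
{"method": "apply_moves", "body": {"targets": [[[0.02,0,-0.8,0,-1],[0,0,-0.8,0,-1],[0,0,-0.6,0,-1],[0,0,-0.35,0,-1],[0,0,-0.05,0,-1],[0,0,0,0,-1],[0,0,0,0,-1]]]}}

```text
clock: 14.82
eef_pos: [0.6539, 0.0937, 0.034]
tool_rot: [-0.039, 0.999, 0.0, 0.001]
ft_force: [-0.6, -0.7, -0.7]
grip_width: 0.0369
grasp_force: 60.6
```

Emit:
{"method": "apply_moves", "body": {"targets": [[[0.01,0,-0.06,0,-1],[0,0,-0.05,0,-1],[0,0,-0.03,0,-1],[0,0,0,0,-1],[0,0,0,0,-1]]]}}

```text
clock: 15.23
eef_pos: [0.6545, 0.0942, 0.0285]
tool_rot: [-0.039, 0.999, 0.0, 0.001]
ft_force: [-0.6, -1.1, 4.1]
grip_width: 0.0367
grasp_force: 61.1
```

Emit:
{"method": "apply_moves", "body": {"targets": [[[0,0,0,0,0.3],[0,0,0,0,1],[0,0,0,0,1],[0,0,0,0,1],[0,0,0.8,0,1],[0,0,0.9,0,1],[0,0,0.9,0,1],[-0.01,0.1,0.1,0,1]]]}}

```text
clock: 15.9
eef_pos: [0.6574, 0.0981, 0.1431]
tool_rot: [-0.039, 0.999, 0.001, 0.006]
ft_force: [1.7, 0.3, 1.2]
grip_width: 0.0853
grasp_force: 0.0
```

Emit:
{"method": "apply_moves", "body": {"targets": [[[-0.1,0.9,0,-1.6,1],[-0.1,0.9,0,-1.6,1],[-0.1,0.9,0,-1.6,1],[-0.1,0.9,0,-1.6,1],[-0.1,0.88,0,-1.4,1],[0,0,0,0,1],[0,0,0,0,1],[0,0,0,0,1]]]}}

```text
clock: 16.57
eef_pos: [0.6329, 0.2773, 0.1345]
tool_rot: [0.028, 1.0, -0.0, -0.0]
ft_force: [-0.6, -0.3, -0.1]
grip_width: 0.0855
grasp_force: 0.0
```

Emit:
{"method": "apply_moves", "body": {"targets": [[[-0.02,-0.03,-0.9,0,1],[0,0,-0.9,0,1],[0,0,-0.7,0,1],[0,0,-0.29,0,1],[0,0,0,0,1],[0,0,0,0,-1],[0,0,0,0,-1],[0,0,0,0,-1]]]}}

```text
clock: 17.23
eef_pos: [0.6345, 0.2766, 0.0265]
tool_rot: [0.029, 1.0, 0.001, 0.002]
ft_force: [0.4, -0.4, 0.1]
grip_width: 0.0517
grasp_force: 0.0
```

Emit:
{"method": "apply_moves", "body": {"targets": [[[0,0,0,0,-1],[0,0,0,0,-1],[0,0,0,0,-1],[0,0,0,0,-1]]]}}

```text
clock: 17.57
eef_pos: [0.6343, 0.2767, 0.0264]
tool_rot: [0.029, 1.0, 0.001, 0.002]
ft_force: [0.2, -0.8, 7.1]
grip_width: 0.0367
grasp_force: 61.1
```

Emit:
{"method": "apply_moves", "body": {"targets": [[[0,0,0.5,0,-1],[0,0,0.9,0,-1],[0,0,0.9,0,-1],[0,0,0.45,0,-1],[0.03,-0.5,0,-0.4,-1],[0.03,-0.9,0,-0.4,-1],[0.03,-0.9,0,-0.4,-1],[0.03,-0.9,0,-0.4,-1]]]}}

```text
clock: 18.23
eef_pos: [0.6368, 0.1475, 0.1337]
tool_rot: [0.042, 0.999, -0.0, 0.0]
ft_force: [-0.6, 0.3, -1.7]
grip_width: 0.0367
grasp_force: 60.4
```

Emit:
{"method": "apply_moves", "body": {"targets": [[[0.03,-0.9,0,-0.4,-1],[0.03,-0.9,0,-0.4,-1],[0.03,-0.9,0,-0.4,-1],[0.03,-0.9,0,-0.4,-1],[0.03,-0.9,0,-0.4,-1],[0.03,-0.9,0,-0.4,-1],[0.03,-0.9,0,-0.4,-1],[0.03,-0.9,0,-0.4,-1]]]}}

```text
clock: 18.9
eef_pos: [0.6465, -0.1414, 0.1336]
tool_rot: [0.07, 0.998, 0.0, -0.0]
ft_force: [0.0, 1.0, -1.0]
grip_width: 0.0369
grasp_force: 60.4
```

Emit:
{"method": "apply_moves", "body": {"targets": [[[0.03,-0.9,0,-0.4,-1],[0.03,-0.9,0,-0.4,-1],[0,-0.9,0,0,-1],[0,-0.68,0,0,-1],[0,0,0,0,-1],[0,0,0,0,-1],[0,0,0,0,-1]]]}}

```text
clock: 19.48
eef_pos: [0.6489, -0.2747, 0.1331]
tool_rot: [0.077, 0.997, 0.0, -0.0]
ft_force: [0.5, 0.1, -2.0]
grip_width: 0.0367
grasp_force: 60.5
```

Emit:
{"method": "apply_moves", "body": {"targets": [[[0.02,0,-0.8,0,-1],[0,0,-0.8,0,-1],[0,0,-0.6,0,-1],[0,0,-0.25,0,-1],[0,0,-0.04,0,-1],[0,0,0,0,-1],[0,0,0,0,-1]]]}}

```text
clock: 20.07
eef_pos: [0.6513, -0.2746, 0.0355]
tool_rot: [0.077, 0.997, -0.0, 0.001]
ft_force: [0.5, -1.0, -1.1]
grip_width: 0.0364
grasp_force: 60.6
```

Emit:
{"method": "apply_moves", "body": {"targets": [[[0,0,-0.06,0,-1],[0,0,-0.05,0,-1],[0,0,-0.02,0,-1],[0,0,0,0,-1],[0,0,0,0,-1]]]}}

```text
clock: 20.48
eef_pos: [0.651, -0.2753, 0.0304]
tool_rot: [0.077, 0.997, -0.0, 0.001]
ft_force: [-0.7, 1.2, 5.2]
grip_width: 0.0369
grasp_force: 61.3
```

Emit:
{"method": "apply_moves", "body": {"targets": [[[0,0,0,0,0.3],[0,0,0,0,1],[0,0,0,0,1],[0,0,0,0,1],[0,0,0.8,0,1],[0,0,0.9,0,1],[0,0,0.9,0,1],[0,0,0.5,0,1]]]}}

```text
clock: 21.15
eef_pos: [0.6515, -0.2758, 0.1573]
tool_rot: [0.077, 0.997, -0.001, 0.003]
ft_force: [1.0, -0.3, 1.0]
grip_width: 0.0855
grasp_force: 0.0
```

Emit:
{"method": "apply_moves", "body": {"targets": [[[-0.6,0.7,0.2,0,1],[-0.6,0.7,0.2,0,1],[-0.6,0.7,0.2,0,1],[-0.8,0.5,0.2,0,1],[-0.8,0.5,0,0,1],[-0.8,0.5,0,0,1],[-0.8,0.5,0,0,1],[-0.8,0.3,0,0,1]]]}}

```text
clock: 21.82
eef_pos: [0.4161, -0.0976, 0.1845]
tool_rot: [0.077, 0.997, 0.0, -0.0]
ft_force: [0.3, -0.3, 0.3]
grip_width: 0.0851
grasp_force: 0.0
```

Run:
```python
from h import *
p,d=imaging.camera("top");cv2.imwrite("pics/t2.png",p);W=world("top",d);a=np.ones((480,640),bool)
for n,u,v,k in[("bus",274,171,46),("taxi",274,287,40),("lorry",479,176,46),("police",474,284,40)]:
    print(n,fit(W,roi(u,v,k)&a,.018,.08))
```

```text
bus (array([652.4,  94.1], dtype=float32), 110.1, 38.2, 4.6, array([30.7, 57.9, 60.8]))
taxi (array([443.3,  88.2], dtype=float32), 72.7, 38.6, 14.3, array([29. , 35.1, 51.9]))
lorry (array([ 649.8, -274. ], dtype=float32), 110.7, 38.3, 171.9, array([26.3, 44.4, 59. ]))
police (array([ 457.9, -267.9], dtype=float32), 73.4, 38.5, 29.6, array([25.4, 34.9, 51.9]))
```

View pics/t2.png

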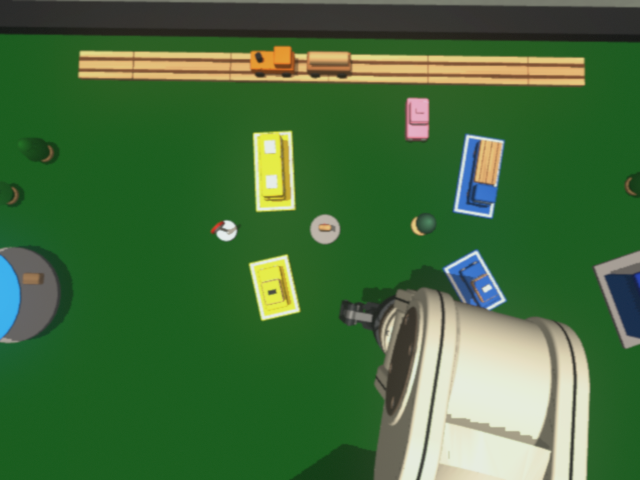

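All four vehicles are parked: bus (273,168), taxi (273,288), lorry (482,173) and police car (482,283), each within about 2 mm of its bay centre. The sign (226,230) and tree (424,223) haven't moved, so I'm handing in.

```bash
python3 -c "
from workcell import order
print(order.job_done())"
```

```text
the job is handed in; nothing more can be done
None
```

All four vehicles are parked in their matching bays, measured within about 2 mm of centre and 1° of straight; the sign and tree are untouched, and the job was handed in at about 22 s (no verdict was returned).

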